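Unhook the weight tray from the sloped rack and stow it in the cubby

TASK

In the tyre workshop, take the deeper of the two wheel-weight trays off the sloped rack: hold it near its low end, first tilt that end up until the tray is about level with its lip still behind the ledge, and only then lift the lip over the ledge and draw the tray out from under the keeper strip. Set it down flat on the open bench and let go, then take it again by its lip end and stow it in the low steel cubby, low end first and pushed fully home against the back, lying flat, and let go. Lower the tray rather than dropping it, and leave the shallow tray, the can, the socket and the spanner where they are.

Things in the scene. Friction and masses are not known exactly. Their poses are not given: they have to be found in the camera images.
- rack: Fixed grey steel rack, 274 mm wide, low side towards the robot. Origin on the bench under the middle of the hung trays; x points level up-slope (away from the robot), y along its width, z up. Two trays hang on it side by side, 58 mm to either side of the middle in either order, rising along +x at 25 degrees (0.436 rad). Between its bars it is open below.
- rack_ledge (a point): Middle of the top face of the ledge, a bar along the rack's y, 8 mm wide along the slope, 126 mm up-slope of the low bar's middle and 56 mm up-slope of the hung trays' centres. The trays' floors rest on it and their lips hang behind its up-slope side, 12 mm deep. Axes as rack.
- rack_low_bar (a point): Middle of the top of the rack's low bar (along y, 26 mm wide, 10 mm thick), which carries the feet of the trays' low ends. Axes as rack.
- rack_keeper (a point): Middle of the lower down-slope edge of the keeper strip (along y, 5 mm thick, 34 mm wide) that covers the ends of the trays' tongues with 7 mm to spare. It stops a sloping tray from being lifted far enough to free its 12 mm lip. With the tray tilted up level there is room to lift about 24 mm. Axes as rack.
- tray_mid (a point): Centre of the deep tray to be moved: open aluminium box 160 long, 50 wide, 35 mm deep, walls 4 mm, on two cross ribs 12 mm deep, so this point is 29.5 mm above the bench when it stands there. Axes: x along it to the lip end, y across, z out of the open top. Lip rib at x 61 to 69 mm, foot rib at x -80 to -72 mm. 0.2 to 0.4 kg. Gripped across its width.
- tray_lip (a point): Middle of the lower edge of the deep tray's lip rib, 64.7 mm from its centre towards the lip end and 29.5 mm below; axes as tray_mid. Beyond the lip end, from x = 80 to 135 mm, a flat hanger tongue, 34 wide and 4 mm thick, goes on level with the box's floor.
- tray_low (a point): Middle of the outer face of the deep tray's low end (80 mm from its centre, away from the lip); axes as tray_mid.
- flat_tray_mid (a point): Centre of the box of the other, shallow tray on the rack: like the deep one but 38 wide and 16 mm deep. Leave it alone.
- cubby_mouth (a point): Middle of the open mouth of a fixed low grey steel cubby on the bench, facing the robot; 29.5 mm above the bench. Inside 78 wide, 66 high, 95 mm deep, roof 5 mm thick, walls 6 mm, no floor of its own (the tray slides on the bench). x points into the cubby, y across, z up.
- cubby_back (a point): Middle of the inner face of the cubby's back wall, 29.5 mm above the bench, 95 mm in from the mouth; axes as cubby_mouth. With the tray home its low end is against this wall and its lip end stands out of the mouth by 65 mm plus the tongue.
- can_mid (a point): Bystander: upright metal can, 56 mm across and 110 mm high; its centre.
- socket_mid (a point): Bystander: upright dark steel socket, 32 mm across and 78 mm high; its centre.
- spanner_grip (a point): Bystander: steel spanner lying on the bench; the middle of its handle.
Mind the look-alikes: they are no part of the job. What is shaped like the part that bears tray_mid but purple or turquoise is not meant.

How it is judged:
By the outcome, as a careful person would: the job done as asked, in the order asked, and still so for the second after the job is handed in, with the robot touching nothing.
It also fails if it takes over 67 s, if anything falls off the work surface, if the arm or the gripper's body presses on something with over 40 N, if the wrist force passes 120 N, or if a joint passes its speed limit or range.

ROBOT

A 6-joint arm with a two-finger parallel gripper is mounted at the origin on the work surface. World frame = base frame: x ahead of the robot, y to its left, z up, the work surface at z = 0. Lengths are in m, angles in rad, forces in N, time in s.
With the tool pointing down it reaches from about 0.25 to 0.725 m from the base axis. Payload 4 kg.
Tool frame: the origin (TCP) lies between the finger pads; the fingertips stand 25 mm ahead of it and the grasp point (between the pads) lies 6 mm ahead of it; y points along the fingers, x is the direction in which the jaws open and shut, and the axes are right-handed (so a half turn about y gives the same grasp; the last joint's range is limited). The gripper opens to 85 mm and grips with 20 to 120 N. Pads are 22 mm wide; open, the fingers measure 114 mm over their backs; the gripper's body (76 mm by 85 mm) begins 54 mm behind the grasp point. The pads swing forward as they close: fully open they stand 13 mm farther back than shut.
Start: joints at [-1.129, 0.241, 0.005, 1.335, 0, 1.571], TCP at [0.214, -0.452, 0.256] pointing down, gripper open.
Joint ranges: [-2.72, 2.72], [-1.05, 1.87], [-1.09, 1.28], [-1.99, 2.15], [-1.42, 1.44], [-3.14, 3.14]. Speed limits (rad/s): [2.79, 2.79, 3.14, 3.14, 3.14, 3.14].

INTERFACE

Orientations are given as a unit quaternion [x, y, z, w].
In Python, from station import bot, observe, cams, finder gives the robot as it stands. Calls block until the motion is done:
- bot.movep(position, orientation): joint-space move of the TCP to a pose.
- bot.line_to(position, attitude=None, rate=0.15, until_force=None): straight line of the TCP; attitude=None keeps the orientation; rate is the mean speed in m/s. With until_force (N) it stops when the force on the tool has changed by that much, and returns True; else False.
- bot.set_joints(angles): joint-space move.
- bot.gripper_to(opening, force=None): finger opening in m; force is the grip in N (None keeps the last); returns when the fingers have stopped.
- bot.wait(seconds).
- bot.ik(position, orientation): joint angles nearest the present ones, or None.
- observe(): the state.
- cams.snapshot(name): name is "scene" or "top" or "wrist"; returns a dict with "frame" (420x560x3 uint8, red, green, blue), "mtx" (3x3 intrinsics, pixels), "D" ([k1, k2, p1, p2, k3] as OpenCV has them; the pictures are not rectified), "world_to_cam" (4x4, takes a point from world to camera coordinates). Camera axes: x right, y up, looking along -z (the intrinsics and any distortion apply to the point x, -y, -z); pixel columns grow to the right and rows downward; lengths in m; the calibration is good to about 2 mm. A picture is of the moment at which its call begins. There is no depth.
A pose or a line that the arm cannot do raises bot.PlanningError and nothing moves.
- bot.finish_job(): hands the job in, once; it reports no verdict.
Trained networks look in the newest picture that a camera, given by its name, has taken for a name from the list of things; names that differ only in an ending like _2 or _b are one class to them, and where a whole thing is asked for, a point or a joint stands for the part that bears it (a point fixed in the world has none). Each returns a list of dicts, best first, with "score" (0 to 1); they miss things now and then, are a little off and sometimes report something else, mostly with a low value. They report only what shows in the picture. A call takes as long as a camera call. They do not tell look-alikes from the thing itself.
- finder.regions_of(camera, label): "region" (420x560 bool, what is visible of it).
- finder.mark_of(camera, label): "location" ([x, y, z] in m, in the coordinates of the camera as it stood for that picture, good to about 4 mm: a listed point, or the origin of a listed thing).
The state is a dict: "time": time; "q": joint angles; "qvel": joint speeds; "joint_efforts": joint torques, N m; "ee_pos": TCP position; "tool_rot": TCP orientation; "ft_force": force on the tool from outside, world axes, zero at the start; "torque": the same for the moment, N m; "finger_gap": finger opening in m.
Only numpy, scipy, OpenCV 4.12 (cv2) and the standard library are available. Lean on these libraries where they do the work, as an engineer would, in place of code of your own. Each camera call takes 0.05 s, during which the arm holds its last target. There are 200 camera calls.

## Working session

There is one attempt and no reset: what is moved stays moved. The work goes in short steps, each a Python script; the robot and the scene stay as the last script left them, time stands still between calls to the robot, and variables do not carry over. Pictures are saved under pics/ and viewed, about 8 in all and at most 12, crops included, and the job is handed in when it is done.

```bash
ls; mkdir -p pics; cat > h.py <<'E'
import numpy as np, cv2
from scipy.spatial.transform import Rotation as R
from station import bot, observe, cams, finder
def snap(n):
    return cams.snapshot(n)
def marks(cam,s,labels):
    T=np.linalg.inv(s["world_to_cam"]); out={}
    for l in labels:
        r=[]
        for d in finder.mark_of(cam,l)[:4]:
            p=np.array(list(d["location"])+[1]); w=(T@p)[:3]
            r.append((round(d["score"],2),np.round(w,4).tolist(),proj(s,w)))
        out[l]=r
    return out
def proj(s,w):
    p=s["world_to_cam"]@np.append(w,1); p=np.array([p[0],-p[1],-p[2]])
    u,_=cv2.projectPoints(p[None],np.zeros(3),np.zeros(3),np.array(s["mtx"]),np.array(s["D"],float))
    return np.round(u.ravel()).astype(int).tolist()
def save(s,fn,crop=None,k=1):
    f=s["frame"]
    if crop: f=f[crop[1]:crop[3],crop[0]:crop[2]]
    cv2.imwrite("pics/"+fn,cv2.resize(f[:,:,::-1],None,fx=k,fy=k,interpolation=cv2.INTER_CUBIC))
E
python3 - <<'E'
from h import *
L=["rack","rack_ledge","rack_low_bar","rack_keeper","tray_mid","tray_lip","tray_low","flat_tray_mid","cubby_mouth","cubby_back","can_mid","socket_mid","spanner_grip"]
ims=[]
for c in ["scene","top"]:
    s=snap(c); ims.append(s["frame"])
    save(s,c+"0.png",k=1.4)
    for l,r in marks(c,s,L).items(): print(c,l,r)
E
```

```text
pics
scene rack [(0.89, [0.6432, 0.1953, -0.0026], [343, 228])]
scene rack_ledge [(0.79, [0.6884, 0.189, 0.1206], [359, 202])]
scene rack_low_bar []
scene rack_keeper [(0.6, [0.7332, 0.1838, 0.1498], [373, 199]), (0.38, [0.5533, 0.1462, 0.077], [311, 206])]
scene tray_mid [(0.65, [0.6054, 0.5376, 0.0265], [378, 171]), (0.6, [0.3164, 0.278, 0.0288], [272, 178]), (0.59, [0.626, 0.1337, 0.1118], [331, 206])]
scene tray_lip [(0.88, [0.6937, 0.1305, 0.1089], [351, 215]), (0.66, [0.3787, 0.2858, -0.0018], [288, 190]), (0.55, [0.5592, 0.5712, -0.004], [369, 171])]
scene tray_low [(0.95, [0.2389, 0.2613, 0.0264], [251, 174]), (0.73, [0.5518, 0.1446, 0.0769], [311, 206]), (0.62, [0.462, 0.4131, 0.0361], [327, 172]), (0.61, [0.6708, 0.4841, 0.0306], [389, 182])]
scene flat_tray_mid [(0.81, [0.6443, 0.2495, 0.0985], [354, 194])]
scene cubby_mouth [(0.84, [0.6129, -0.218, 0.0261], [259, 296])]
scene cubby_back [(0.7, [0.7086, -0.2365, 0.0285], [287, 315]), (0.43, [0.7337, 0.1834, 0.1503], [373, 199])]
scene can_mid [(0.95, [0.4458, -0.4064, 0.0518], [159, 307])]
scene socket_mid [(0.66, [0.459, 
[... 429 characters left out ...]
836, 0.2848, -0.0026], [220, 250]), (0.78, [0.697, 0.1312, 0.1121], [259, 161]), (0.74, [0.5589, 0.5772, 0.0018], [144, 204]), (0.15, [0.5361, -0.5021, 0.0023], [428, 208])]
top tray_low [(0.97, [0.2408, 0.2578, 0.027], [226, 289]), (0.65, [0.5567, 0.1463, 0.0802], [255, 201]), (0.18, [0.6391, 0.2532, 0.1031], [225, 178])]
top flat_tray_mid [(0.9, [0.6443, 0.2544, 0.1072], [224, 176])]
top cubby_mouth [(0.87, [0.614, -0.2229, 0.0317], [355, 187])]
top cubby_back [(0.58, [0.7126, -0.2366, 0.0303], [358, 161])]
top can_mid [(0.53, [0.4477, -0.4035, 0.055], [407, 231])]
top socket_mid [(0.67, [0.4555, 0.4116, 0.0412], [184, 231])]
top spanner_grip [(0.74, [0.5396, -0.5001, 0.0046], [428, 207])]
```

View pics/scene0.png

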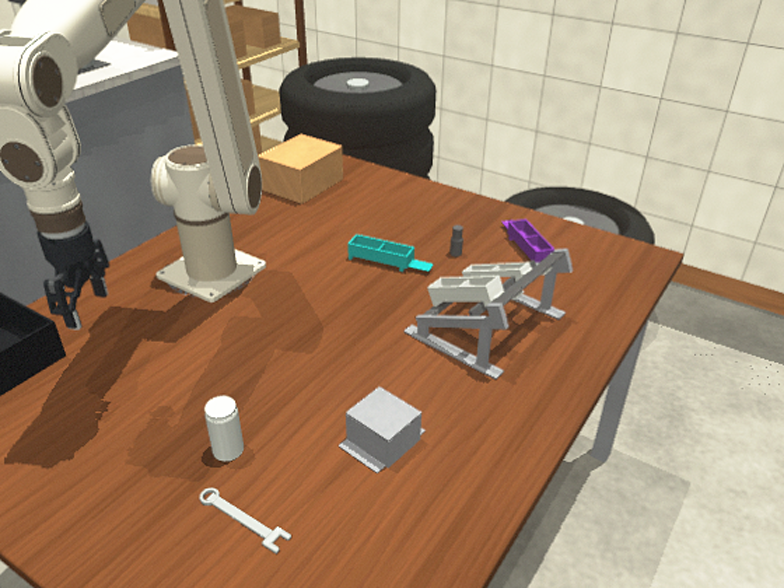

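View pics/top0.png

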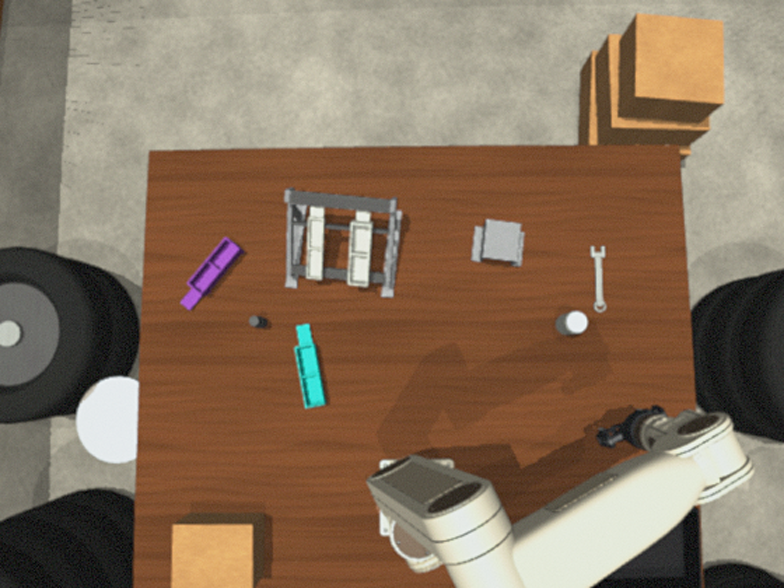

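The scene holds three look-alike tray shapes: purple at (152,190), turquoise at (222,267), and bare aluminium on the rack at top-view (257,181). The rack also has the narrower tray at (224,176). The wider, bare one at (257,181) fits the deep tray. I'll confirm this with a wrist picture from a hover.

```bash
cat >> h.py <<'E'
S=0.4363
def q_of(yaw,pitch,flip):
    """tray frame yawed, rising at pitch along +x; tool approaches along tray -z, jaws along +-tray y"""
    M=R.from_euler("ZY",[yaw,-pitch]).as_matrix(); j=M[:,1]*(1 if flip else -1); a=-M[:,2]
    return R.from_matrix(np.c_[j,a,np.cross(j,a)]).as_quat(), M
def tcp(C,yaw,pitch,flip,off):
    """TCP pose with grasp point at tray-frame offset off from the tray centre C"""
    q,M=q_of(yaw,pitch,flip)
    return np.array(C)+M@np.array(off)+0.006*M[:,2], q
E
python3 - <<'E'
from h import *
o=observe(); print(R.from_quat(o["tool_rot"]).as_matrix().round(2).tolist(), o["ee_pos"],o["time"])
C=[.626,.1365,.1105]; yaw=-.1
m=np.array([.6135,-.2205]); d=np.array([np.cos(-.164),np.sin(-.164)])
st=np.append(m-.115*d,.0295)
for f in (0,1):
    for n,a in dict(hover=(C,yaw,S,f,[-.055,0,.11]),grasp=(C,yaw,S,f,[-.055,0,0]),lev=(C,yaw,0,f,[-.055,0,0.03]),
        put=(st,-.164+np.pi,0,f,[-.055,0,0]),lipgrasp=(st,-.164+np.pi,0,f,[.058,0,0])).items():
        p,q=tcp(*a); j=bot.ik(p,q); print(f,n,p.round(3),None if j is None else np.round(j,2))
f=1 if False else 0
best=min((0,1),key=lambda f: abs(bot.ik(*tcp(C,yaw,S,f,[-.055,0,.11]))[5]))
print(best)
E
```

```text
[[0.43, 0.0, 0.9], [-0.9, 0.0, 0.43], [-0.0, -1.0, 0.0]] [ 0.2137811  -0.45199835  0.25629712] 1.4
0 hover [0.528 0.146 0.192] [ 0.37  0.12 -0.41  0.64 -0.19 -2.71]
0 grasp [0.574 0.142 0.093] [ 0.32  0.33 -0.45  0.39 -0.17 -2.75]
0 lev [0.571 0.142 0.147] [ 0.24  0.48  0.06  1.15  0.   -2.8 ]
0 put [ 0.554 -0.211  0.036] [-0.36  0.6  -0.06  0.91  0.   -0.2 ]
0 lipgrasp [ 0.443 -0.192  0.036] [-0.41  0.43 -0.37  0.77  0.   -0.25]
1 hover [0.528 0.146 0.192] [ 0.37  0.12 -0.41  0.64 -0.19  0.43]
1 grasp [0.574 0.142 0.093] [ 0.32  0.33 -0.45  0.39 -0.17  0.39]
1 lev [0.571 0.142 0.147] [0.24 0.48 0.06 1.15 0.   0.34]
1 put [ 0.554 -0.211  0.036] [-0.36  0.6  -0.06  0.91  0.    2.94]
1 lipgrasp [ 0.443 -0.192  0.036] [-0.41  0.43 -0.37  0.77  0.    2.9 ]
1
```

```bash
python3 - <<'E'
from h import *
C=[.626,.1365,.1105]; yaw=-.1
p,q=tcp(C,yaw,S,1,[-.055,0,.12]); bot.movep(p,q)
s=snap("wrist"); save(s,"w1.png",k=1.4)
for l,r in marks("wrist",s,["tray_mid","tray_low","tray_lip","rack_low_bar","rack_ledge","rack_keeper","rack","flat_tray_mid"]).items(): print(l,r)
for c in ["scene","top"]:
    s=snap(c)
    for l,r in marks(c,s,["tray_mid","tray_low","tray_lip"]).items(): print(c,l,[x for x in r if x[1][0]>.5 and x[1][1]<.2])
print(observe()["time"])
E
```

```text
tray_mid [(0.73, [0.6261, 0.1424, 0.1097], [282, 274])]
tray_low [(0.84, [0.5553, 0.1476, 0.0716], [280, 177])]
tray_lip [(0.69, [0.6959, 0.1292, 0.1132], [275, 319])]
rack_low_bar [(0.62, [0.5815, 0.2018, 0.0586], [348, 187])]
rack_ledge [(0.66, [0.6931, 0.1879, 0.1201], [337, 321]), (0.45, [0.5812, 0.2031, 0.058], [349, 186])]
rack_keeper [(0.73, [0.7318, 0.1864, 0.1534], [338, 373])]
rack [(0.76, [0.6502, 0.1951, -0.0015], [330, 200])]
flat_tray_mid [(0.82, [0.6423, 0.2519, 0.1014], [410, 269])]
scene tray_mid [(0.79, [0.6261, 0.1372, 0.1102], [332, 206])]
scene tray_low [(0.72, [0.5569, 0.1456, 0.078], [312, 206])]
scene tray_lip [(0.84, [0.6931, 0.1301, 0.1054], [351, 216]), (0.68, [0.6278, 0.1363, 0.109], [332, 207])]
top tray_mid [(0.92, [0.6258, 0.137, 0.1088], [257, 181])]
top tray_low [(0.86, [0.5561, 0.1464, 0.0783], [255, 202]), (0.28, [0.5835, 0.1993, 0.0561], [241, 195])]
top tray_lip [(0.75, [0.7008, 0.1287, 0.1123], [259, 160])]
4.6583
```

View pics/w1.png

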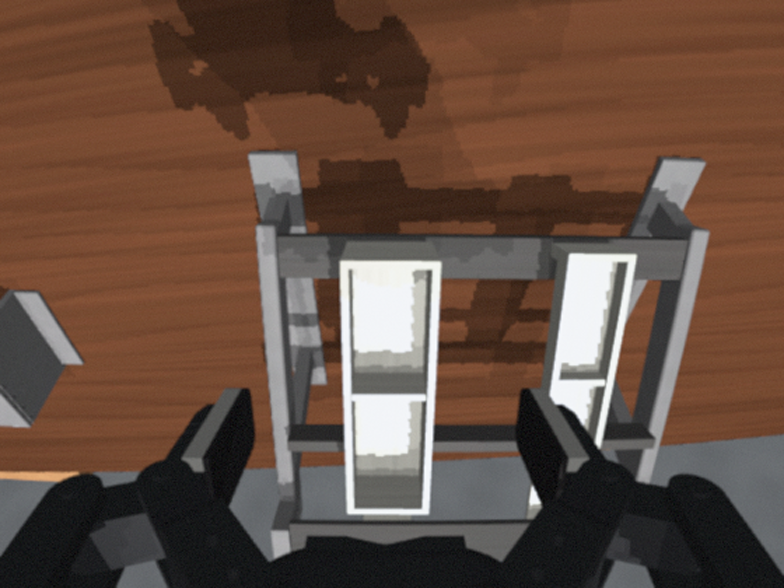

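The wrist view shows the wide bare tray centred at about (388,385) and the narrower one to its right, around (590,340). The wider one is confirmed as the deep tray. Next I grip it and tilt.

```bash
cat >> h.py <<'E'
C0=np.array([.626,.1375,.110]); YAW=-.115; OFF=np.array([-.055,0,.001])
K=C0+q_of(YAW,S,1)[1]@np.array([.060,0,-.0175])
def tilt_pose(th,cx,cz):
    M=q_of(YAW,th,1)[1]; return tcp(K-M@np.array([cx,0,cz]),YAW,th,1,OFF)
E
python3 - <<'E'
from h import *
bot.gripper_to(.072,force=90)
p,q=tcp(C0,YAW,S,1,OFF+[0,0,.08]); bot.movep(p,q)
p,q=tcp(C0,YAW,S,1,OFF); print(bot.line_to(p,q,rate=.1,until_force=12))
print(observe()["ee_pos"]-p, observe()["ft_force"])
bot.gripper_to(.03,force=90); o=observe(); print(o["finger_gap"],o["ft_force"],o["time"])
bot.wait(.2)
for i in range(1,7):
    t=i/6; g=min(1,1.5*t)
    p,q=tilt_pose(S*(1-t),.060-.0065*g,-.0175-.0025*g)
    bot.line_to(p,q,rate=.03); print(observe()["ft_force"].round(1))
for c in ["scene","wrist"]:
    s=snap(c); print(marks(c,s,["tray_mid","tray_low","tray_lip"]))
    save(s,c+"2.png",k=1.4) if c=="wrist" else save(s,c+"2.png",(270,150,430,280),5)
C=K-q_of(YAW,0,1)[1]@np.array([.0535,0,-.020]);print("expected C",C,observe()["finger_gap"],observe()["time"])
E
```

```text
False
[0.00028041 0.00014532 0.00068012] [0.05926451 0.04284737 0.36243682]
0.049196308991115725 [-4.26954887 -0.06942659  5.30644811] 6.5083
[-0.1 -0.   1. ]
[ 0.7  1.1 -1.7]
[ 0.6 -0.4 -1.7]
[ 0.1  0.5 -3.9]
[-0.4  0.2 -3.3]
[-0.5  0.7 -3.6]
{'tray_mid': [(0.76, [0.6061, 0.5375, 0.0285], [378, 171]), (0.63, [0.3164, 0.282, 0.0286], [272, 178]), (0.55, [0.6347, 0.1316, 0.1366], [334, 201])], 'tray_low': [(0.91, [0.2399, 0.2607, 0.0259], [251, 175]), (0.61, [0.6702, 0.4836, 0.033], [389, 181]), (0.59, [0.554, 0.1444, 0.1376], [312, 190]), (0.55, [0.6466, 0.1959, -0.0021], [344, 229])], 'tray_lip': [(0.96, [0.376, 0.2877, -0.0017], [287, 189]), (0.72, [0.6943, 0.1276, 0.1062], [351, 216]), (0.59, [0.5597, 0.5709, -0.0023], [369, 170]), (0.26, [0.5554, 0.1472, 0.1384], [313, 189])]}
{'tray_mid': [(0.61, [0.6331, 0.1399, 0.1372], [280, 390])], 'tray_low': [(0.56, [0.5575, 0.1472, 0.1331], [278, 249])], 'tray_lip': []}
expected C [0.63421994 0.13655052 0.13949471] 0.04871784911023898 9.8167
```

View pics/scene2.png

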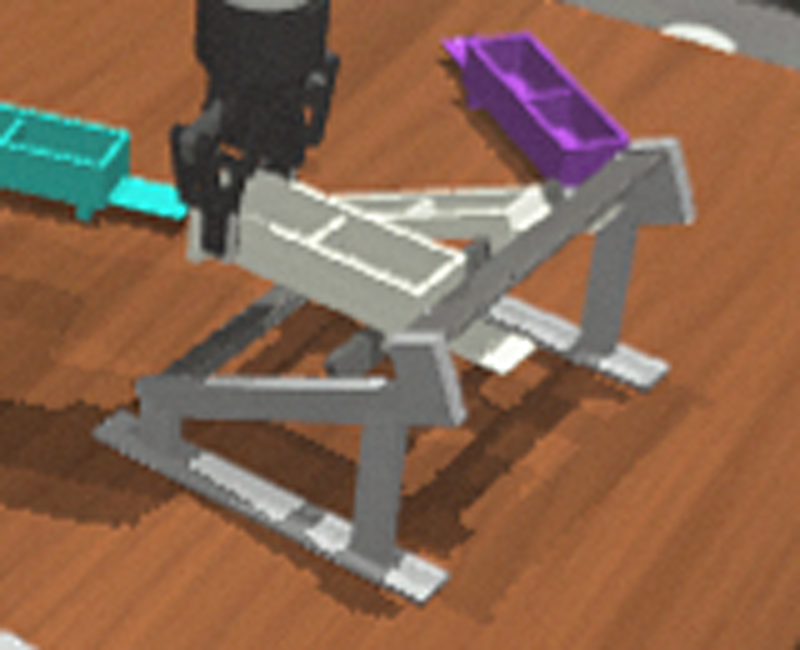

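The crop shows the tray level in the jaws. Its tongue passes under the keeper at about (500,350), and its lip is behind the ledge. The load of about 3.5 N means it hangs freely. Next I lift and draw it out.

```bash
python3 - <<'E'
from h import *
p,q=tilt_pose(0,.0535,-.020)
u=np.array([np.cos(YAW),np.sin(YAW),0])
p=p+[0,0,.0145]; print(bot.line_to(p,q,rate=.04,until_force=8), observe()["ft_force"].round(1))
p=p-.1*u; print(bot.line_to(p,q,rate=.07,until_force=8), observe()["ft_force"].round(1))
o=observe(); print(o["ee_pos"]-p,o["time"],o["finger_gap"])
s=snap("scene"); save(s,"scene3.png",(230,120,430,280),4)
print(marks("scene",s,["tray_mid","tray_low","tray_lip"]))
E
```

```text
False [-0.6  0.  -3.3]
False [ 0.  -0.6 -4.2]
[4.45798543e-04 1.45837094e-07 2.44244848e-06] 11.9083 0.049019090118339353
{'tray_mid': [(0.98, [0.3173, 0.2796, 0.0312], [272, 177]), (0.71, [0.6052, 0.5347, 0.0285], [377, 171]), (0.65, [0.5343, 0.1468, 0.1525], [307, 183]), (0.31, [0.5815, 0.2036, 0.0556], [328, 206])], 'tray_low': [(0.95, [0.4554, 0.1592, 0.1551], [288, 173]), (0.86, [0.6688, 0.4806, 0.0294], [388, 183]), (0.71, [0.5378, 0.1478, 0.1545], [309, 183]), (0.66, [0.236, 0.2607, 0.0234], [251, 175])], 'tray_lip': [(0.9, [0.5615, 0.5728, -0.0034], [370, 171]), (0.76, [0.3782, 0.2886, -0.0015], [288, 189]), (0.75, [0.6003, 0.1396, 0.1223], [325, 200])]}
```

View pics/scene3.png

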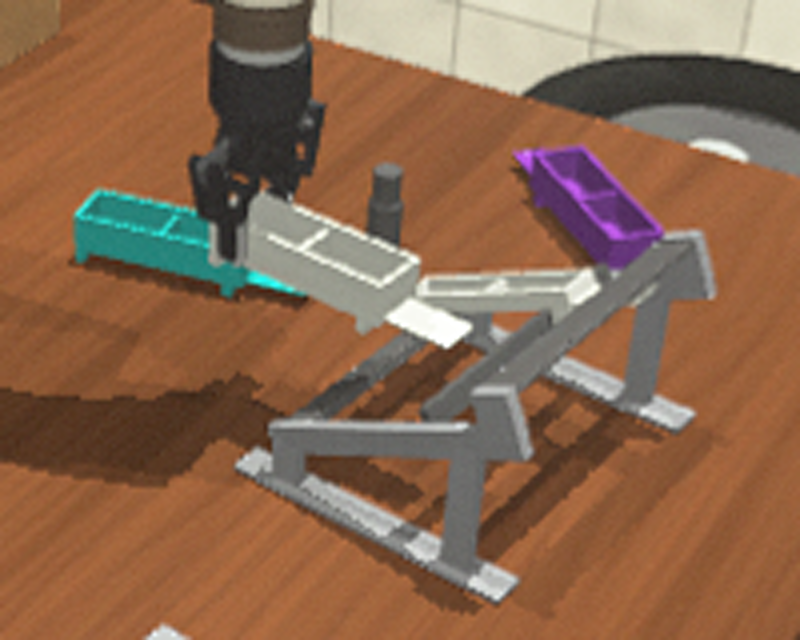

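The tray is fully out: tongue tip at about (460,335), clear of the keeper, with the rack and shallow tray undisturbed. Next I turn it and set it down in front of the cubby.

```bash
cat >> h.py <<'E'
CM=np.array([.6135,-.2205]); CY=-.164; TY=CY+np.pi; D=np.array([np.cos(CY),np.sin(CY)])
ST=np.append(CM-.118*D,.0295)
E
python3 - <<'E'
from h import *
o=observe(); p=o["ee_pos"]+np.array([0,0,.09]); bot.line_to(p,rate=.15)
p,q=tcp(ST+[0,0,.21],TY,0,1,OFF); bot.movep(p,q)
print(observe()["time"])
cm=[];cb=[]
for c in ["scene","top","scene","top"]:
    s=snap(c); m=marks(c,s,["cubby_mouth","cubby_back","tray_mid","tray_low"]); print(c,m)
p,q=tcp(ST+[0,0,.015],TY,0,1,OFF); bot.line_to(p,q,rate=.12)
p,q=tcp(ST-[0,0,.006],TY,0,1,OFF); print(bot.line_to(p,q,rate=.02,until_force=5))
o=observe(); print(o["ee_pos"], o["ft_force"],o["torque"], o["time"])
s=snap("scene"); save(s,"scene4.png",(150,170,350,330),4)
E
```

```text
15.0083
scene {'cubby_mouth': [(0.93, [0.611, -0.2221, 0.0299], [258, 295])], 'cubby_back': [(0.95, [0.7087, -0.2335, 0.0246], [287, 315])], 'tray_mid': [(0.73, [0.4968, -0.2046, 0.2361], [223, 213]), (0.68, [0.3165, 0.2814, 0.0291], [272, 178]), (0.62, [0.6074, 0.5348, 0.0273], [378, 171])], 'tray_low': [(0.97, [0.6698, 0.4833, 0.0301], [388, 182]), (0.82, [0.2419, 0.26, 0.0252], [252, 175]), (0.65, [0.5772, -0.2157, 0.2407], [246, 225])]}
top {'cubby_mouth': [(0.79, [0.613, -0.2247, 0.0315], [356, 187]), (0.44, [0.6888, 0.1904, 0.1161], [242, 163])], 'cubby_back': [], 'tray_mid': [(0.95, [0.6098, 0.5365, 0.0313], [153, 190]), (0.81, [0.3186, 0.2744, 0.0306], [221, 268]), (0.47, [0.4997, -0.2018, 0.2392], [360, 212])], 'tray_low': [(0.62, [0.239, 0.2583, 0.0268], [226, 290]), (0.56, [0.669, 0.4857, 0.0304], [167, 174]), (0.4, [0.5765, -0.2107, 0.2421], [362, 188])]}
scene {'cubby_mouth': [(0.61, [0.613, -0.2196, 0.0313], [259, 295])], 'cubby_back': [(0.67, [0.7087, -0.2319, 0.0284], [288, 314])], 'tray_mid': [(0.86, [0.3146, 0.2792, 0.0268], [272, 178]), (0.86, [0.603, 0.534, 0.0282
[... 306 characters left out ...]
}
top {'cubby_mouth': [(0.72, [0.6138, -0.2268, 0.0326], [357, 187]), (0.61, [0.584, 0.1997, 0.0561], [241, 195]), (0.19, [0.4506, -0.4046, 0.0569], [408, 230])], 'cubby_back': [(0.6, [0.7106, -0.2343, 0.0302], [358, 162]), (0.29, [0.4589, 0.4112, 0.0438], [184, 230])], 'tray_mid': [(0.79, [0.3204, 0.2737, 0.0306], [222, 267]), (0.59, [0.6102, 0.5357, 0.0312], [153, 190]), (0.5, [0.4982, -0.2025, 0.2391], [360, 212])], 'tray_low': [(0.61, [0.2415, 0.2591, 0.0279], [226, 289]), (0.51, [0.6882, 0.1874, 0.1179], [243, 163]), (0.48, [0.5784, -0.2088, 0.2416], [361, 187])]}
True
[ 0.55124418 -0.2102008   0.03568018] [-0.04623662  0.14198404  4.79240708] [ 0.1012343   0.10156218 -0.05117465] 18.55
```

View pics/scene4.png

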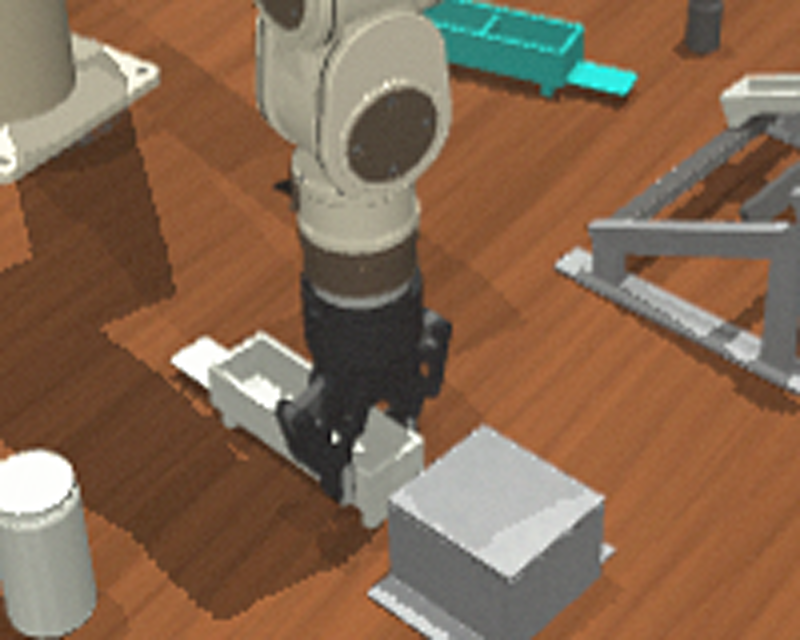

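The tray stands flat on the bench in front of the cubby, with its low end at about (390,490). I'll release it, move over the lip end, and look from close by.

```bash
python3 - <<'E'
from h import *
bot.gripper_to(.072); bot.wait(.3)
p=observe()["ee_pos"]; bot.line_to(p+[0,0,.11],rate=.2)
p,q=tcp(ST+[0,0,.16],TY,0,1,[.058,0,0]); bot.line_to(p,q,rate=.2)
for c in ["wrist","scene","top"]:
    s=snap(c); 
    if c=="wrist": save(s,"w5.png",k=1.4)
    m=marks(c,s,["cubby_mouth","cubby_back","tray_mid","tray_low","tray_lip"])
    for l,r in m.items(): print(c,l,[x for x in r if x[1][1]<0 and x[1][0]<.8])
s=snap("wrist")
for n,w in dict(mouthL=[-.613+1.226,-.2224,.0295]).items(): print(n,proj(s,np.array(w)))
print(observe()["time"],ST)
E
```

```text
wrist cubby_mouth []
wrist cubby_back []
wrist tray_mid [(0.65, [0.4948, -0.1996, 0.0254], [274, 135])]
wrist tray_low [(0.94, [0.5812, -0.213, 0.0254], [273, 21])]
wrist tray_lip [(0.94, [0.4358, -0.1916, -0.0001], [276, 195])]
scene cubby_mouth [(0.93, [0.6121, -0.2215, 0.0271], [258, 296])]
scene cubby_back [(0.79, [0.7095, -0.2342, 0.0276], [287, 315])]
scene tray_mid [(0.7, [0.5, -0.2017, 0.0311], [229, 274])]
scene tray_low [(0.88, [0.5815, -0.2128, 0.0296], [251, 289])]
scene tray_lip [(0.7, [0.4295, -0.1918, -0.0023], [212, 271])]
top cubby_mouth [(0.66, [0.6141, -0.2238, 0.0294], [356, 187])]
top cubby_back [(0.6, [0.7119, -0.2336, 0.028], [357, 161])]
top tray_mid [(0.93, [0.5008, -0.2053, 0.022], [351, 217]), (0.75, [0.7121, -0.2356, 0.0273], [358, 161])]
top tray_low [(0.72, [0.579, -0.2156, 0.0333], [354, 196]), (0.59, [0.4977, -0.2029, 0.0271], [351, 218])]
top tray_lip [(0.81, [0.4377, -0.1907, -0.001], [347, 235])]
mouthL [278, -27]
21.6667 [ 0.49708331 -0.20123463  0.0295    ]
```

View pics/w5.png

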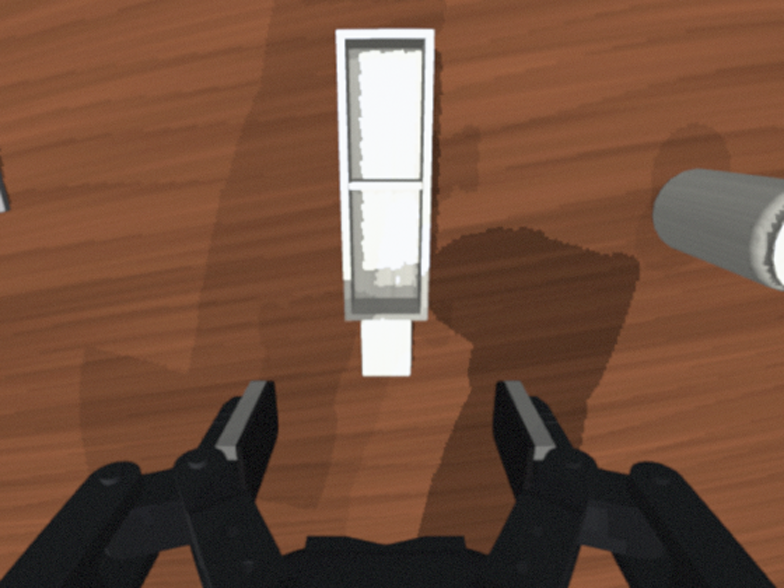

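The tray lies straight and flat, centred at about (388,180). For the cubby's yaw I back-project the roof corners seen in the last scene crop: (390,495), (485,428), (603,498) and (515,580). Then I regrip.

```bash
python3 - <<'E'
from h import *
s=snap("scene"); Ti=np.linalg.inv(s["world_to_cam"])
W=[]
for u,v in [(390,495),(485,428),(603,498),(515,580)]:
    n=cv2.undistortPoints(np.array([[[150+u/4,170+v/4]]]),np.array(s["mtx"]),np.array(s["D"],float)).ravel()
    d=Ti[:3,:3]@np.array([n[0],-n[1],-1]); o=Ti[:3,3]; W.append(o+d*(.071-o[2])/d[2])
W=np.array(W)[:,:2]; print(W.round(4).tolist(), W.mean(0))
for i in range(4):
    e=W[(i+1)%4]-W[i]; print(np.linalg.norm(e).round(3), np.degrees(np.arctan2(e[1],e[0])).round(1))
# regrip at the lip end
p,q=tcp(ST,TY,0,1,[.060,0,.001]); 
bot.line_to(p+[0,0,.06],q,rate=.2)
print(bot.line_to(p,q,rate=.1,until_force=10))
bot.gripper_to(.03,force=80); o=observe(); print(o["finger_gap"],o["ft_force"],o["time"])
E
```

```text
[[0.6108, -0.2651], [0.6257, -0.1821], [0.7218, -0.1935], [0.7139, -0.2806]] [ 0.66807097 -0.23032721]
0.084 79.8
0.097 -6.8
0.087 -95.2
0.104 171.4
False
0.04899048704138363 [-0.47222874 -0.20738438  6.18700829] 23.4333
```

```bash
python3 - <<'E'
from h import *
Y=-.13; d=np.array([np.cos(Y),np.sin(Y),0]); M0=np.array([.614,-.2225,.0295]); G=[.060,0,.001]
def go(s,z,**k):
    p,q=tcp(M0+s*d+[0,0,z],Y+np.pi,0,1,G); r=bot.line_to(p,q,**k); o=observe(); print(s,z,r,o["ft_force"].round(1),(o["ee_pos"]-p).round(4)); return r
p0=observe()["ee_pos"]; bot.line_to(p0+[0,0,.004],rate=.03)
go(-.115,.004,rate=.05)
go(-.07,.004,rate=.05,until_force=8)
if not go(0.0,.004,rate=.06,until_force=8):
    go(0.0,-.004,rate=.02,until_force=4)
o=observe(); print(o["time"],o["finger_gap"])
for c in ["scene","top"]:
    s=snap(c)
    for l,r in marks(c,s,["tray_mid","tray_lip"]).items(): print(c,l,[x for x in r if x[1][1]<0 and x[1][0]<.8])
save(s,"top6.png",(300,130,420,250),5)
E
```

```text
-0.115 0.004 False [-0.6  0.3 -3.2] [-0.0003  0.0001 -0.0004]
-0.07 0.004 False [-0.1  0.2 -4.3] [-0.0005  0.0002 -0.0002]
0.0 0.004 False [-1.5  1.  -4.2] [-0.0005  0.0001 -0.0001]
0.0 -0.004 True [-0.5  0.2  4.8] [ 0.0001 -0.0002  0.0052]
26.725 0.04898996985364353
scene tray_mid [(0.89, [0.6152, -0.2247, 0.028], [259, 297])]
scene tray_lip [(0.86, [0.5476, -0.2152, -0.0022], [240, 293])]
top tray_mid [(0.47, [0.6156, -0.2214, 0.0259], [355, 187])]
top tray_lip [(0.47, [0.5524, -0.2151, 0.0019], [353, 204])]
```

View pics/top6.png

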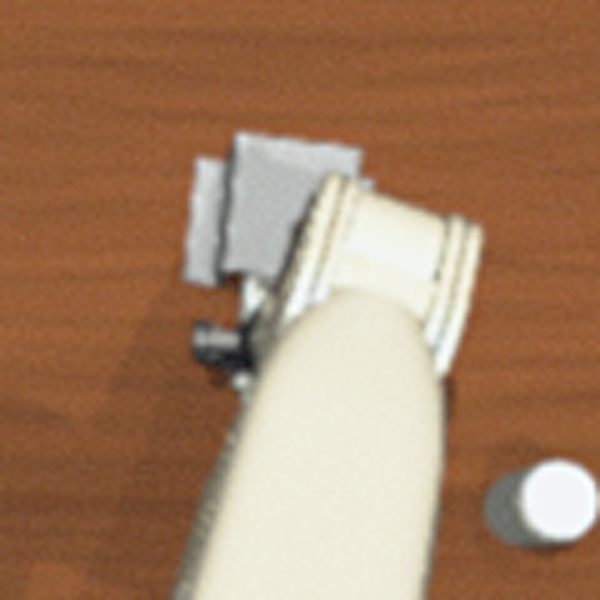

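The tray is in the cubby; its lip end shows below the roof at about (250,290). Now I push it home, let go, retreat and check.

```bash
python3 - <<'E'
from h import *
Y=-.13; d=np.array([np.cos(Y),np.sin(Y),0])
p0=observe()["ee_pos"]; 
print(bot.line_to(p0+.03*d+[0,0,.0005],rate=.025,until_force=12))
bot.wait(.2); o=observe(); print((o["ee_pos"]-p0)@d, o["ft_force"], o["torque"],o["finger_gap"])
bot.gripper_to(.072); bot.wait(.2)
p=observe()["ee_pos"]; bot.line_to(p+[0,0,.12],rate=.15)
q=observe()["tool_rot"]; bot.movep([.36,-.02,.3],q)
print(observe()["time"],observe()["ft_force"])
for c in ["scene","top"]:
    s=snap(c)
    for l,r in marks(c,s,["tray_mid","tray_lip","cubby_mouth","cubby_back","flat_tray_mid","can_mid","socket_mid","spanner_grip"]).items(): print(c,l,[x[:2] for x in r if 'tray_' not in l or x[1][1]<.3])
    ims=save(s,c+"7.png",(190,220,350,340),5) if c=="scene" else save(s,c+"7.png",(300,130,420,250),5)
E
```

```text
True
6.000552755777675e-05 [-1.55772046  0.47174388  5.46222085] [ 0.01995767 -0.40171871  0.01409812] 0.048804356275046916
34.0417 [-0.20516938 -0.28121707 -0.2470499 ]
scene tray_mid [(0.85, [0.3151, 0.2791, 0.0267]), (0.8, [0.6158, -0.2239, 0.0271])]
scene tray_lip [(0.82, [0.548, -0.2146, -0.0041]), (0.64, [0.3791, 0.2875, -0.0007])]
scene cubby_mouth [(0.57, [0.613, -0.2213, 0.0277])]
scene cubby_back [(0.75, [0.7069, -0.2326, 0.0254])]
scene flat_tray_mid [(0.75, [0.6437, 0.2494, 0.0997])]
scene can_mid [(0.63, [0.4477, -0.4067, 0.0479])]
scene socket_mid [(0.75, [0.4588, 0.4139, 0.0378])]
scene spanner_grip [(0.63, [0.5338, -0.5015, -0.0021])]
top tray_mid [(0.63, [0.614, -0.2229, 0.0225]), (0.63, [0.3204, 0.2712, 0.0318]), (0.46, [0.646, 0.1962, 0.0029])]
top tray_lip [(0.71, [0.5529, -0.2128, -0.0026]), (0.56, [0.383, 0.2833, -0.0026])]
top cubby_mouth [(0.97, [0.6143, -0.2242, 0.031])]
top cubby_back [(0.58, [0.7107, -0.2354, 0.0287])]
top flat_tray_mid [(0.78, [0.6441, 0.2529, 0.1075]), (0.66, [0.6141, -0.222, 0.0282])]
top can_mid [(0.7, [0.5345, -0.4965, 0.0032]), (0.65, [0.4482, -0.4036, 0.055])]
top socket_mid [(0.66, [0.4558, 0.4105, 0.0418])]
top spanner_grip [(0.79, [0.5358, -0.4963, 0.0031])]
```

View pics/scene7.png

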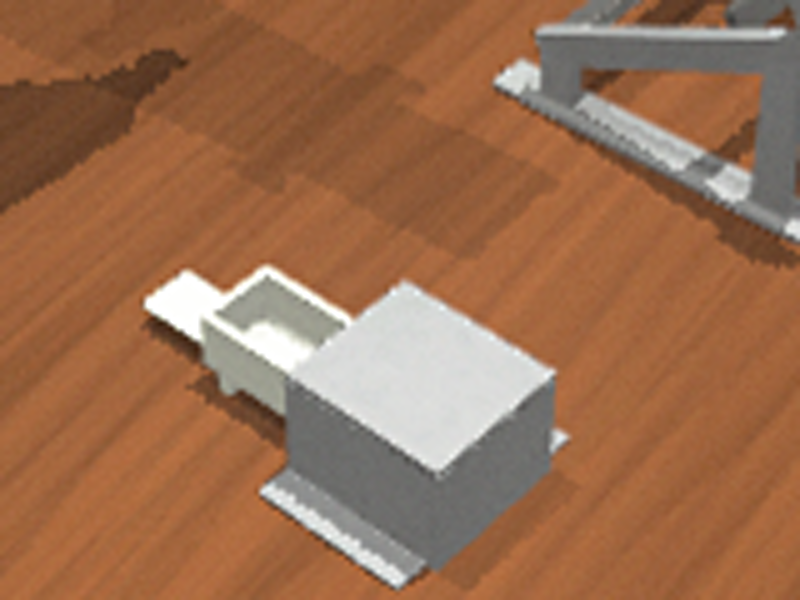

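View pics/top7.png

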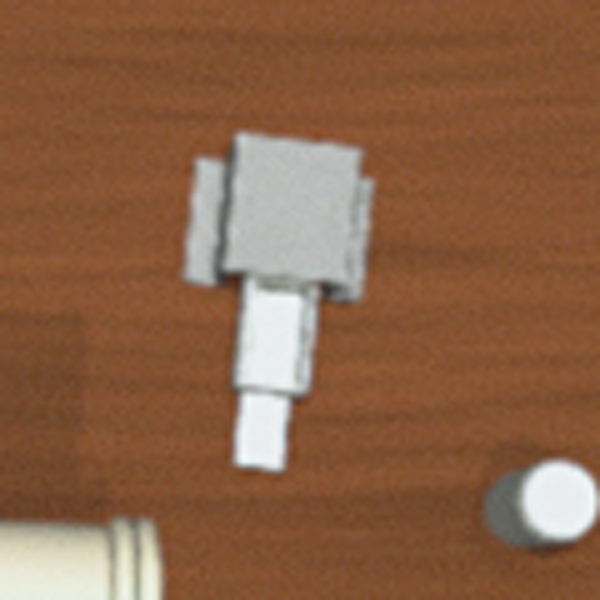

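The tray lies flat inside but about 15 mm short of home: the push stopped at once on bench preload and moved 0 mm. I'll regrip, unload it slightly and push again.

```bash
python3 - <<'E'
from h import *
Y=-.13; d=np.array([np.cos(Y),np.sin(Y),0]); C=np.array([.614,-.2225,.0295])
p,q=tcp(C,Y+np.pi,0,1,[.060,0,.001])
bot.movep(p+[0,0,.1],q); bot.line_to(p,q,rate=.1,until_force=10)
bot.gripper_to(.03,force=80)
p0=observe()["ee_pos"]; bot.line_to(p0+[0,0,.0008],rate=.02); bot.wait(.1)
f0=observe()["ft_force"]; print("f0",f0.round(1)); p1=observe()["ee_pos"]
for s in np.arange(.003,.031,.003):
    r=bot.line_to(p1+s*d,rate=.03); o=observe(); f=o["ft_force"]-f0; a=(o["ee_pos"]-p1)@d
    print(round(s,3),a.round(4),f.round(1),round(o["time"],2))
    if -f@d>10: break
E
```

```text
f0 [-0.9  1.4 -2.2]
0.003 0.0029 [-0.8 -1.7  1. ] 41.92
0.006 0.0065 [ 0.4 -1.5 -1. ] 42.17
0.009 0.0095 [ 1.5 -1.2 -0.3] 42.42
0.012 0.0125 [ 1.6 -1.7 -0.6] 42.67
0.015 0.0149 [-1.  -0.8  0.3] 42.92
0.018 0.015 [-8.1 -0.3  5.6] 43.17
0.021 0.015 [-16.3   0.7  12.1] 43.42
```

It met the back wall after 15.0 mm, as expected. Now I lower the last fraction of a millimetre, let go and retreat.

```bash
python3 - <<'E'
from h import *
o=observe(); p=o["ee_pos"]; Y=-.13; d=np.array([np.cos(Y),np.sin(Y),0])
bot.line_to(p+.001*d-[0,0,.001],rate=.02); print(observe()["ft_force"].round(1),observe()["ee_pos"]-p)
bot.gripper_to(.072); bot.wait(.1)
p=observe()["ee_pos"]; bot.line_to(p+[0,0,.12],rate=.15)
bot.movep([.36,-.02,.3],observe()["tool_rot"])
print(observe()["time"],observe()["ft_force"].round(1))
for c in ["scene","top"]:
    s=snap(c)
    for l,r in marks(c,s,["tray_mid","tray_lip","cubby_mouth","flat_tray_mid"]).items(): print(c,l,[x[:2] for x in r if x[1][1]<.3])
    if c=="scene": save(s,"scene8.png",(190,150,390,340),3.5)
E
```

```text
[-7.2  1.   6.1] [-5.40353514e-05  9.86567810e-07 -3.68318861e-06]
50.1417 [-0.2  0.8  0.3]
scene tray_mid [(0.94, [0.629, -0.2279, 0.0288])]
scene tray_lip [(0.81, [0.3789, 0.2869, 0.0005]), (0.71, [0.5646, -0.2166, -0.0033])]
scene cubby_mouth [(0.6, [0.6128, -0.2218, 0.027])]
scene flat_tray_mid [(0.7, [0.6465, 0.2521, 0.0968])]
top tray_mid [(0.96, [0.6305, -0.2277, 0.0249]), (0.7, [0.5795, 0.1984, 0.0565]), (0.59, [0.3201, 0.274, 0.0286])]
top tray_lip [(0.69, [0.3865, 0.2854, -0.0011]), (0.66, [0.5688, -0.2164, -0.0027])]
top cubby_mouth [(0.85, [0.6122, -0.2251, 0.0297])]
top flat_tray_mid [(0.94, [0.6411, 0.253, 0.1021])]
```

View pics/scene8.png

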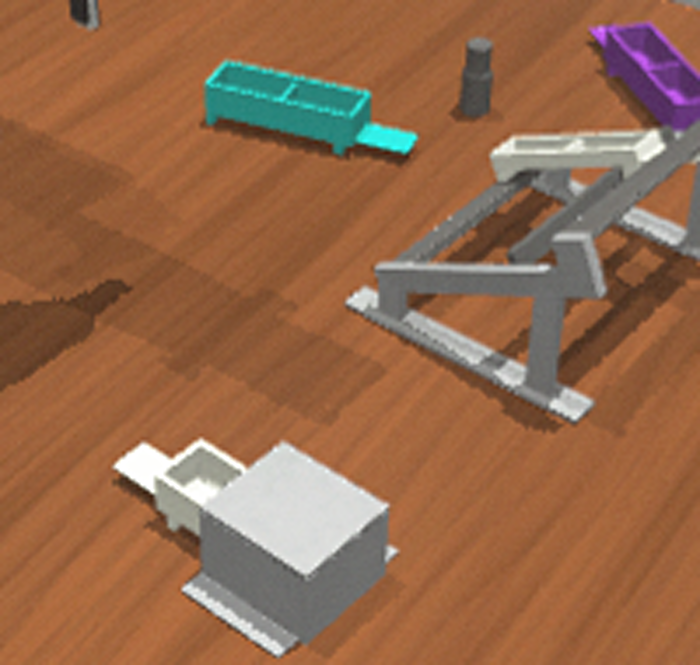

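The tray is home and flat, with its lip end at about (200,490) out of the mouth. The rack, shallow tray and socket look undisturbed, and the gripper is clear.

```bash
python3 -c "
from h import *
bot.finish_job(); print(observe()['time'])"
```

```text
the job is handed in; nothing more can be done
the job is handed in; nothing more can be done
```

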